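# Close the dish incubator and set its thermostat

## Task

The small bench incubator has been loaded with dishes and its lid left open. First lower the lid gently until it is fully closed, then turn the black thermostat knob on its sloping front panel until the white pointer stands at the red set mark on the scale. Let go of everything, and do not disturb the two specimen jars and the timer beside it.

Things in the scene. Friction and masses are not known exactly. Their poses are not given: they have to be found in the camera images.
- incubator: White bench incubator, fixed, 250 mm deep (x), 210 wide (y), 90 high without lid. Origin: centre of underside; z up, front toward -x (turned well to the robot's left). Its front is a dark control panel, 100 mm long, sloping up at 28 deg to the horizontal (lower edge 42 mm high at x = -125, upper edge 89 high at x = -37). Behind it the chamber with the dishes; lid hinge at x = +120 mm.
- lid (a joint): Angle of the white lid with the amber window: 0 fully closed (level), grows as it opens upward about the hinge at the back (at 1 it stands 57 deg up, its outer face turned to the back). Stiff hinge: it stays where it is left; about 4 N at the front edge moves it.
- lid_hinge (a point): Point on the hinge axis, middle of the lid's width, 90 mm above the worktop. Frame turns with the lid: y along the hinge, -x toward its front edge, z out of its outer (upper) face. Lid plate: 206 mm wide, z = 0 to 16 mm, x = +4 to -140 mm; a grey finger lip, 70 mm wide, z = 0 to 6 mm, goes on to x = -150 mm.
- lid_edge (a point): Point on the outer face of the lid near its front edge, middle of its width, 138 mm from the hinge axis, 16 mm above the lid's underside. Its frame is that of lid_hinge.
- knob (a joint): Angle of the thermostat knob: 0 with the pointer down and to the left on the sloping panel, grows clockwise as seen from in front of the panel, to 4.71 at the stop. Moderate friction (0.06 N m), stays where it is left.
- knob_grip (a point): Point on the knob's axis, 30 mm out from the panel, where to hold it. z: out of the panel along the axis (28 deg from vertical, leaning to its front); x: along the grip bar to its pointer end. Black knob: round skirt 68 mm across, up to 9.5 mm above the panel; on it a bar 64 mm long, 16 thick, 9.5 to 37.5 mm above the panel. White line on the bar's pointer half and end.
- knob_pointer (a point): Point on the pointer's line, 40 mm from the knob axis and 10 mm above the panel; turns with the knob.
- red_rider (a joint): Angle of the red set mark, a small red rider on the scale round the knob, counted from the same zero and the same way as the knob's angle: the knob is right when its angle equals this. The mark cannot be moved.
- red_mark (a point): Point on the red mark's line, 40 mm from the knob axis and 10 mm above the panel; knob_pointer meets it when the knob is set right.
- lamp_shade (a point): Middle of the mouth of the fixed desk lamp's big beige shade, to the right behind the incubator: an obstacle 200 mm across, from 355 to 515 mm above the worktop, for the wrist and arm to keep clear of on their way from the right.
- jar_y: Loose specimen jar with yellow cap, 64 mm diameter, 77 mm high, left of the incubator; bystander. Origin: centre of its underside.
- jar_r: Loose specimen jar with red cap, 64 mm diameter, 77 mm high, left of the incubator; bystander. Origin: centre of its underside.
- bench_timer: Loose white bench timer, 25x70x62 mm, right of the incubator; bystander. Origin: centre of its underside.

How it is judged:
By the outcome, as a careful person would: the job done as asked, in the order asked, and still so for the second after the job is handed in, with the robot touching nothing.
It also fails if it takes over 72 s, if anything falls off the work surface, if the arm or the gripper's body presses on something with over 40 N, if the wrist force passes 120 N, or if a joint passes its speed limit or range.

## Robot

A 6-joint arm with a two-finger parallel gripper is mounted at the origin on a cart in front of the work surface, level with it; the furniture and walls round the work are solid. World frame = base frame: x ahead of the robot, y to its left, z up, the work surface at z = 0. Lengths are in m, angles in rad, forces in N, time in s.
With the tool pointing down it reaches from about 0.275 to 0.725 m from the base axis. Payload 15.9 kg.
Tool frame: the origin (TCP) lies midway between the tips of the shut fingers; the grasp point (between the pads) lies 19 mm behind it; z points along the fingers, y is the line along which they close (so a half turn about z gives the same grasp; the last joint's range is limited). The gripper opens to 85 mm and grips with 20 to 120 N. Pads are 22 mm wide; open, the fingers measure 114 mm over their backs; the gripper's body (76 mm by 85 mm) begins 54 mm behind the grasp point. The pads swing forward as they close: fully open they stand 13 mm farther back than shut.
Start: joints at [1.232, 0.213, -0.034, 1.323, 0, 1.571], TCP at [0.166, 0.472, 0.231] pointing down, gripper open.
Joint ranges: [-2.98, 2.98], [-0.74, 1.72], [-1.14, 1.35], [-2.1, 2.04], [-1.57, 1.44], [-3.14, 3.14]. Speed limits (rad/s): [1.89, 1.89, 2.39, 2.57, 3.14, 3.14].

## Interface

Orientations are given as a unit quaternion [x, y, z, w].
In Python, from bench import ctrl gives the robot as it stands.
- The arm moves only by the tool servo_tool, never from a script. Its argument "moves" is a list of rows, each an object of numbers: "x", "y", "z": the shift along the tool's x, y, z as a fraction of full scale; "ax", "ay", "az": the turn, a rotation vector about the tool's x, y, z as a fraction of full scale. In form: [{"x": .., "y": .., "z": .., "ax": .., "ay": .., "az": ..}, ...]. A call has 1 to 5 rows; each row shifts and turns the commanded pose from where the row before left it, along the tool's axes as they then stand; what a row does not reach is not made up. Full scale, the value 1, is 0.03 m for a shift and 0.08 rad for a turn. A row lasts 1/8 s, in which the tool goes at most 62.5 mm and 10.7 degrees, less where a joint would pass 70% of its speed; a pose out of reach is approached as far as the arm can. A call with a number of a shift or a turn outside -1 to 1 is refused whole. A call with a gripper value outside its range is refused whole. "gripper" is the closure, from 0 (fully open) to 1 (shut), set as the call begins (left out, the last holds). The fingers move at their own pace and stop on an object; "grip_force" is the grip in N (left out, the last holds). Time passes only in rows, so rows that do not move let the fingers close. It gives the time, the measured TCP pose, the force, the opening and the grip force at its end, in the units of the state.
- ctrl.state(): the state, without advancing time (a new reading comes with each control period).
- ctrl.get_image(name): name is "scene" or "top"; returns the picture (400x640x3 uint8, blue, green, red); there is no depth.
- ctrl.camera_info(name): a dict with "camera_matrix" (3x3 intrinsics, pixels), "cam_to_world" (4x4, takes a point from camera to world coordinates). Camera axes: x right, y down, z forward; pixel columns grow to the right and rows downward; lengths in m; the calibration is good to about 2 mm. A picture is of the moment at which its call begins. camera_info takes no time and is no camera call.
- ctrl.job_done(): hands the job in; it is judged then, once.
The state is a dict: "time": time; "q": joint angles; "joint_vel": joint speeds; "joint_torque": joint torques, N m; "position": TCP position; "tool_rot": TCP orientation; "contact_force": force on the tool from outside, world axes, zero at the start; "torque": the same for the moment, N m; "finger_gap": finger opening in m; "grip_force": force on a finger pad.
Only numpy, scipy, OpenCV 4.12 (cv2) and the standard library are available. Lean on these libraries where they do the work, as an engineer would, in place of code of your own. Each camera call takes 0.05 s, during which the arm holds its last target. There are 200 camera calls.

## Working session

There is one attempt and no reset: what is moved stays moved. The work goes in short steps, Python scripts to look and compute and a tool call to move; the robot and the scene stay as the last step left them, time stands still between calls to the robot, and variables do not carry over. Pictures are saved under pics/ and viewed, at most 10 in all, crops included, and the job is handed in when it is done.

Besides the shell and the picture viewer there is one more tool, called after "Call:" as name(argument=value, ...), one argument or row to a line, values as JSON. servo_tool: Moves the arm, as the interface text tells. Its arguments: {"type":"object","properties":{"moves":{"type":"array","items":{"type":"object","properties":{"x":{"type":"number","minimum":-1,"maximum":1},"y":{"type":"number","minimum":-1,"maximum":1},"z":{"type":"number","minimum":-1,"maximum":1},"ax":{"type":"number","minimum":-1,"maximum":1},"ay":{"type":"number","minimum":-1,"maximum":1},"az":{"type":"number","minimum":-1,"maximum":1}}}},"gripper":{"type":"number"},"grip_force":{"type":"number"}},"required":["moves"]}

```bash
mkdir -p pics; ls; python3 - <<'E'
from bench import ctrl
import cv2
for n in("scene","top"):
    cv2.imwrite(f"pics/{n}0.png",ctrl.get_image(n)); c=ctrl.camera_info(n); print(c["camera_matrix"],c["cam_to_world"])
s=ctrl.state();print(s)
E
```

```text
pics
[[419.01379785   0.         314.64691926]
 [  0.         419.01379785 197.64191695]
 [  0.           0.           1.        ]] [[ 0.89723039 -0.33928175  0.28260488  0.2537244 ]
 [-0.44155342 -0.69353926  0.56923974 -0.60092161]
 [ 0.00286492 -0.63552434 -0.77207552  1.14204997]
 [ 0.          0.          0.          1.        ]]
[[461.03142719   0.         324.43608033]
 [  0.         461.03142719 201.57095859]
 [  0.           0.           1.        ]] [[ 1.07329986e-03 -9.88885746e-01  1.48673567e-01  3.68097774e-01]
 [-9.99999368e-01 -1.01167273e-03  4.90137163e-04  6.55477507e-02]
 [-3.34280661e-04 -1.48673999e-01 -9.88886207e-01  1.64040337e+00]
 [ 0.00000000e+00  0.00000000e+00  0.00000000e+00  1.00000000e+00]]
{'time': 0.1, 'q': array([ 1.23202297e+00,  2.13307331e-01, -3.50112936e-02,  1.32351624e+00,
       -1.16132001e-05,  1.57083178e+00]), 'joint_vel': array([-7.30846748e-04, -1.32521090e-03,  4.12540704e-05,  3.30379778e-04,
        4.19737892e-05, -2.17443414e-04]), 'joint_torque': array([-5.25026753e-04, -6.87247252e+01,  4.87806630e+01,  1.21941089e-02,
        2.42496327e-05, -1.59685436e-05]), 'position': array([0.16606066, 0.47127377, 0.23085953]), 'tool_rot': array([ 1.68595285e-01,  9.85685224e-01, -5.12818787e-04, -8.18048385e-05]), 'contact_force': array([ 0.15466199,  0.54826836, -0.06048999]), 'torque': array([-0.00535695,  0.01638086, -0.02251279]), 'grip_force': 0.0, 'finger_gap': 0.0854429545726187}
```

View pics/scene0.png

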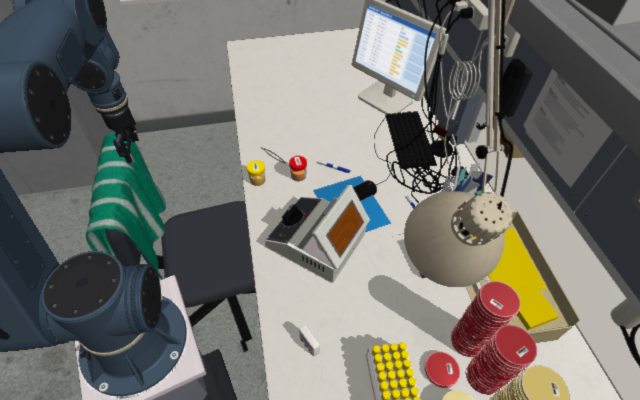

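View pics/top0.png

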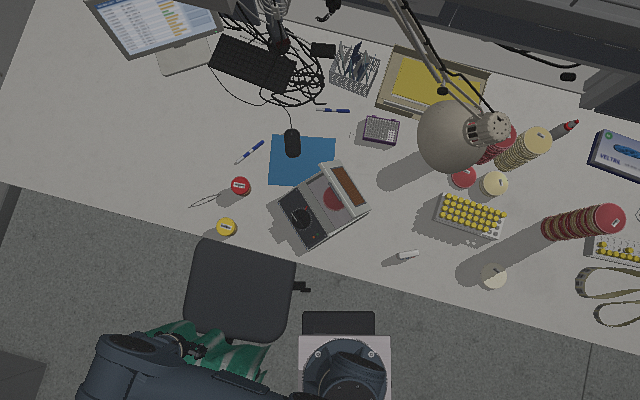

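The incubator shows near scene px (320,230) and top px (320,205), with the lid open. Both crops enlarged next.

```bash
python3 - <<'E'
import cv2,numpy as np
a=cv2.imread("pics/scene0.png")[170:290,245:405]; b=cv2.imread("pics/top0.png")[150:270,250:410]
r=lambda i:cv2.resize(i,None,fx=5,fy=5,interpolation=cv2.INTER_CUBIC)
cv2.imwrite("pics/c1.png",r(a));cv2.imwrite("pics/c2.png",r(b))
E
```

```text
(no output)
```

View pics/c1.png

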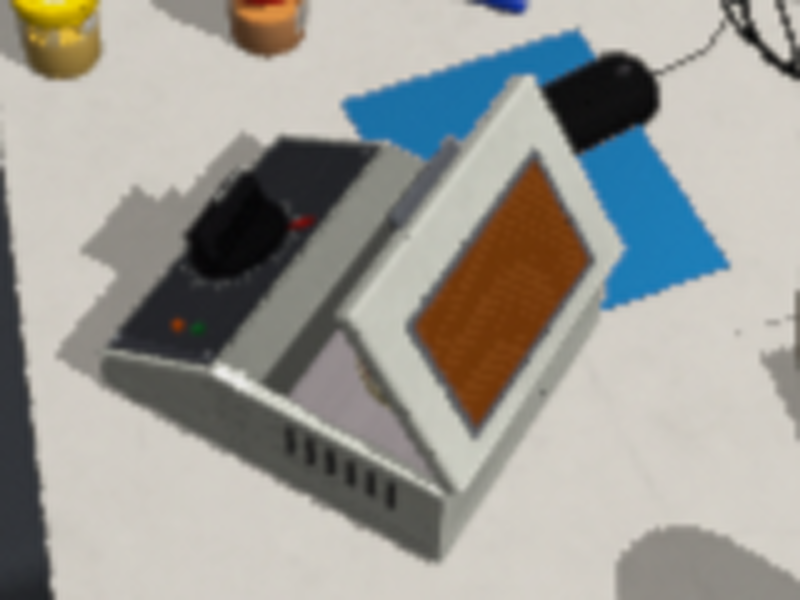

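View pics/c2.png

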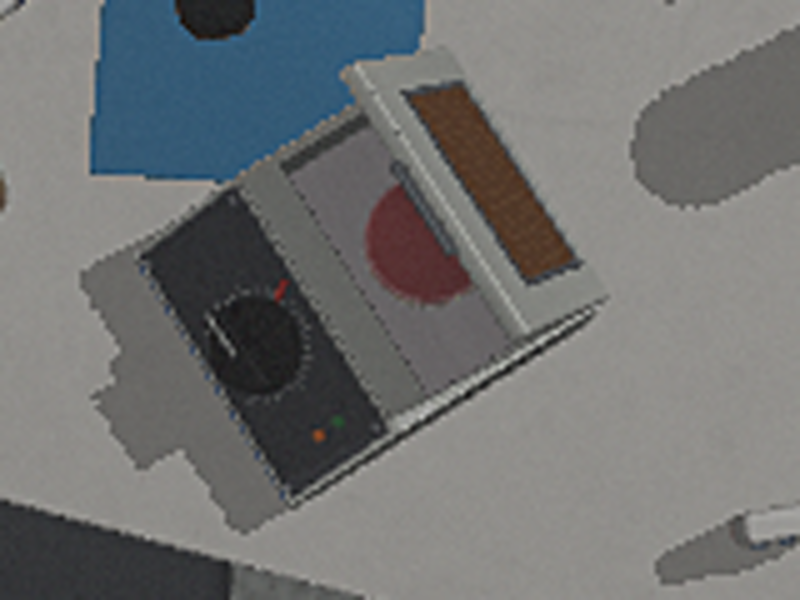

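```bash
cat > h.py <<'E'
from bench import ctrl
import numpy as np
from scipy.spatial.transform import Rotation as R
from scipy.optimize import least_squares
CI={n:ctrl.camera_info(n) for n in("scene","top")}
A=np.radians(28); U=np.array([np.cos(A),0,np.sin(A)]); L=np.array([0,1.,0]); N=np.array([-np.sin(A),0,np.cos(A)])
def proj(n,p):
    T=CI[n]["cam_to_world"]; c=(np.asarray(p)-T[:3,3])@T[:3,:3]; q=c@CI[n]["camera_matrix"].T; return q[...,:2]/q[...,2:]
def W(P,p): return R.from_euler('z',P[2]).apply(p)+[P[0],P[1],0]
def lid(P,x,y,z):
    return W(P,R.from_euler('y',P[3]).apply([x,y,z])+[.12,0,.09])
def axis(P): return np.array([-.125,0,.042])+U*P[4]+L*P[5]
def kdir(th): f=th-3*np.pi/4; return np.cos(f)*U-np.sin(f)*L
def knob(P,th,r,h): return W(P,axis(P)+N*h+r*kdir(th))
E
cat > fit.py <<'E'
from h import *
off={"scene":(245,170),"top":(250,150)}
hp=.103
b=lambda x,y,z:(lambda P:W(P,[x,y,z])); l=lambda x,y,z:(lambda P:lid(P,x,y,z))
O=[("scene",108,352,b(-.125,-.105,.042)),("scene",213,362,b(-.037,-.105,.089)),("scene",280,138,b(-.125,.105,.042)),("scene",385,145,b(-.037,.105,.089)),
("scene",345,318,l(-.14,-hp,.016)),("scene",525,78,l(-.14,hp,.016)),("scene",455,490,l(.004,-hp,.016)),("scene",625,250,l(.004,hp,.016)),("scene",438,560,b(.125,-.105,0)),
("top",140,258,b(-.125,.105,.042)),("top",288,492,b(-.125,-.105,.042)),("top",238,188,b(-.037,.105,.089)),("top",385,430,b(-.037,-.105,.089)),("top",607,297,l(.004,-hp,.016)),("top",345,70,l(-.14,hp,0)),("top",518,335,l(-.14,-hp,0)),
("top",210,318,lambda P:knob(P,P[6],.032,.0375)),("top",235,355,lambda P:knob(P,P[6],.0,.0375)),
("top",281,290,lambda P:knob(P,P[7],.042,.005)),("scene",303,222,lambda P:knob(P,P[7],.042,.008)),
("top",257,343,lambda P:knob(P,0,0,.0095)),("scene",235,238,lambda P:knob(P,0,0,.0095))]
def res(P): return np.concatenate([proj(n,f(P))-((np.array([u,v])+.5)/5-.5+off[n]) for n,u,v,f in O])
s=least_squares(res,[.5,.1,-.5,.9,.05,0,.8,1.8],loss="soft_l1")
print(s.x.round(4)); print((res(s.x).reshape(-1,2)*5).round(0).tolist())
P=s.x; np.save("P.npy",P)
print("edge",lid(P,-.138,0,.016),"hinge",lid(P,0,0,0),"knobgrip",knob(P,0,0,.03), "N",R.from_euler('z',P[2]).apply(N))
E
python3 fit.py
```

```text
[ 0.592   0.0761 -1.0125  1.0341  0.0505 -0.0034  0.6184  1.8042]
[[-13.0, -1.0], [-6.0, 11.0], [-2.0, -5.0], [4.0, -3.0], [6.0, 1.0], [11.0, -5.0], [6.0, 10.0], [1.0, 2.0], [-1.0, 13.0], [-10.0, -7.0], [-1.0, 14.0], [-5.0, -15.0], [10.0, 3.0], [4.0, -2.0], [-7.0, -0.0], [-6.0, 9.0], [-2.0, -2.0], [4.0, -3.0], [0.0, 0.0], [-6.0, -1.0], [0.0, 3.0], [1.0, -0.0]]
edge [0.62550419 0.02254316 0.21677963] hinge [ 0.65559671 -0.0256374   0.09      ] knobgrip [0.53906802 0.15446783 0.09220063] N [-0.24869853  0.39818663  0.88294759]
```

```bash
sed -i 's/b(\(-.125\|-.037\),\(-\?\).105,\(.042\|.089\))/(lambda P:W(P,[\1,\2P[8],\3]))/g; s/,\.8,1\.8\]/,.8,1.8,.1]/' fit.py; python3 fit.py
```

```text
[ 0.592   0.0764 -1.0152  1.0361  0.0508 -0.0039  0.615   1.8013  0.0982]
[[-7.0, -9.0], [0.0, 2.0], [-7.0, 1.0], [-1.0, 3.0], [6.0, 1.0], [12.0, -5.0], [5.0, 10.0], [1.0, 2.0], [-2.0, 13.0], [-5.0, 0.0], [-7.0, 5.0], [-0.0, -7.0], [4.0, -5.0], [3.0, -1.0], [-7.0, -0.0], [-7.0, 9.0], [-2.0, -2.0], [4.0, -3.0], [0.0, 0.0], [-6.0, -1.0], [0.0, 3.0], [1.0, -0.0]]
edge [0.62550315 0.02251692 0.21688906] hinge [ 0.65533459 -0.02553776  0.09      ] knobgrip [0.53905599 0.15445075 0.0923289 ] N [-0.24760822  0.39886554  0.88294759]
```

```bash
cat >> h.py <<'E'
P=np.load("P.npy")
def tri(a,b):
    M=[];r=[]
    for n,px in(("scene",a),("top",b)):
        T=CI[n]["cam_to_world"]; d=T[:3,:3]@np.linalg.solve(CI[n]["camera_matrix"],[*px,1]); d/=np.linalg.norm(d)
        Q=np.eye(3)-np.outer(d,d); M.append(Q); r.append(Q@T[:3,3])
    return np.linalg.lstsq(np.vstack(M),np.concatenate(r),rcond=None)[0]
def mk(z,y): z=z/np.linalg.norm(z); y=y-z*(y@z); y/=np.linalg.norm(y); return R.from_matrix(np.column_stack([np.cross(y,z),y,z]))
def plan(p0,R0,wps,step=1.):
    """wps: list of (pos,Rot); prints rows in tool axes; returns last pose"""
    for p,Rt in wps:
        rv=(R0.inv()*Rt).as_rotvec(); n=int(max(np.ceil(np.linalg.norm(p-p0)/.03/step),np.ceil(np.abs(rv).max()/.08),1)); d=(p-p0)/n
        for i in range(n):
            t=R0.inv().apply(d)/.03; a=rv/n/.08
            print(dict(zip(["x","y","z","ax","ay","az"],np.r_[t,a].round(2).tolist())))
            R0=R0*R.from_rotvec(rv/n)
        print("--",p.round(3)); p0=p
    return p0,R0
def now(): s=ctrl.state(); return np.array(s["position"]),R.from_quat(s["tool_rot"])
Rw=R.from_euler('z',P[2])
RL=mk(np.array([0,0,-1.]),Rw.apply([1.,0,0])); 
if (now()[1].inv()*RL).magnitude()>np.pi/2: RL=RL*R.from_rotvec([0,0,np.pi])
def lidtcp(a,r=.122,m=0.):
    Q=P.copy();Q[3]=a; return lid(Q,-r,0,.016+.012*abs(np.sin(a))+m)
E
python3 - <<'E'
from h import *
o=lambda u,v,a,b:((u+.5)/5-.5+a,(v+.5)/5-.5+b)
print("knob skirt tri",tri(o(235,238,245,170),o(257,343,250,150)),"model",knob(P,0,0,.0095))
print("red tri",tri(o(303,222,245,170),o(281,290,250,150)),"model",knob(P,P[7],.042,.008))
print("lid corner tri",tri(o(455,490,245,170),o(607,297,250,150)),"model",lid(P,.004,-.103,.016))
print("lamp centre tri",tri((455,240),(450,135)))
p,Rn=now(); print((Rn.inv()*RL).as_rotvec())
up=lidtcp(P[3],m=.05)+[0,0,.03]
p,Rn=plan(p,Rn,[(up,RL),(lidtcp(P[3],m=.02),RL)])
E
```

```text
knob skirt tri [0.54480708 0.1466918  0.07338069] model [0.54413195 0.146274   0.07422848]
red tri [0.58187844 0.12929875 0.08833623] model [0.57992776 0.13056788 0.08966311]
lid corner tri [ 0.57419529 -0.09038261  0.10288072] model [ 0.57616104 -0.09328982  0.09471232]
lamp centre tri [ 0.745329   -0.28545076  0.39231161]
[-9.73581752e-04 -4.53555805e-04 -8.94368535e-01]
{'x': -0.87, 'y': -0.43, 'z': -0.05, 'ax': -0.0, 'ay': -0.0, 'az': -0.47}
{'x': -0.86, 'y': -0.46, 'z': -0.05, 'ax': -0.0, 'ay': -0.0, 'az': -0.47}
{'x': -0.84, 'y': -0.49, 'z': -0.05, 'ax': -0.0, 'ay': -0.0, 'az': -0.47}
{'x': -0.82, 'y': -0.52, 'z': -0.05, 'ax': -0.0, 'ay': -0.0, 'az': -0.47}
{'x': -0.8, 'y': -0.55, 'z': -0.05, 'ax': -0.0, 'ay': -0.0, 'az': -0.47}
{'x': -0.78, 'y': -0.58, 'z': -0.05, 'ax': -0.0, 'ay': -0.0, 'az': -0.47}
{'x': -0.76, 'y': -0.61, 'z': -0.05, 'ax': -0.0, 'ay': -0.0, 'az': -0.47}
{'x': -0.73, 'y': -0.64, 'z': -0.05, 'ax': -0.0, 'ay': -0.0, 'az': -0.47}
{'x': -0.71, 'y': -0.67, 'z': -0.05, 'ax': -0.0, 'ay': -0.0, 'az': -0.47}
{'x': -0.68, 'y': -0.69, 'z': -0.05, 'ax': -0.0, 'ay': -0.0
[... 535 characters left out ...]
': -0.45, 'y': -0.86, 'z': -0.05, 'ax': -0.0, 'ay': -0.0, 'az': -0.47}
{'x': -0.42, 'y': -0.88, 'z': -0.05, 'ax': -0.0, 'ay': -0.0, 'az': -0.47}
{'x': -0.39, 'y': -0.89, 'z': -0.05, 'ax': -0.0, 'ay': -0.0, 'az': -0.47}
{'x': -0.35, 'y': -0.91, 'z': -0.05, 'ax': -0.0, 'ay': -0.0, 'az': -0.47}
{'x': -0.32, 'y': -0.92, 'z': -0.05, 'ax': -0.0, 'ay': -0.0, 'az': -0.47}
{'x': -0.28, 'y': -0.93, 'z': -0.05, 'ax': -0.0, 'ay': -0.0, 'az': -0.47}
{'x': -0.25, 'y': -0.94, 'z': -0.05, 'ax': -0.0, 'ay': -0.0, 'az': -0.47}
-- [ 0.657 -0.029  0.264]
{'x': -0.0, 'y': 0.43, 'z': 0.75, 'ax': 0.0, 'ay': 0.0, 'az': 0.0}
{'x': -0.0, 'y': 0.43, 'z': 0.75, 'ax': 0.0, 'ay': 0.0, 'az': 0.0}
-- [ 0.644 -0.007  0.219]
```

Call:
servo_tool(
  moves=[
    {"x": -0.87, "y": -0.43, "z": -0.3, "az": -0.47},
    {"x": -0.86, "y": -0.46, "z": -0.3, "az": -0.47},
    {"x": -0.84, "y": -0.49, "z": -0.3, "az": -0.47},
    {"x": -0.82, "y": -0.52, "z": -0.3, "az": -0.47},
    {"x": -0.8, "y": -0.55, "z": -0.3, "az": -0.47},
  ],
  gripper=1,
  grip_force=20,
)

```text
schema error: expected keys x, y, z, ax, ay, az
```

Call:
servo_tool(
  moves=[
    {"x": -0.78, "y": -0.58, "z": -0.05, "az": -0.47},
    {"x": -0.76, "y": -0.61, "z": -0.05, "az": -0.47},
    {"x": -0.73, "y": -0.64, "z": -0.05, "az": -0.47},
    {"x": -0.71, "y": -0.67, "z": -0.05, "az": -0.47},
    {"x": -0.68, "y": -0.69, "z": -0.05, "az": -0.47},
  ],
)

```text
schema error: expected keys x, y, z, ax, ay, az
```

Call:
servo_tool(
  moves=[
    {"x": -0.66, "y": -0.72, "z": -0.05, "az": -0.47},
    {"x": -0.63, "y": -0.74, "z": -0.05, "az": -0.47},
    {"x": -0.6, "y": -0.76, "z": -0.05, "az": -0.47},
    {"x": -0.57, "y": -0.79, "z": -0.05, "az": -0.47},
    {"x": -0.54, "y": -0.81, "z": -0.05, "az": -0.47},
  ],
)

```text
schema error: expected keys x, y, z, ax, ay, az
```

Call:
servo_tool(
  moves=[
    {"x": -0.51, "y": -0.83, "z": -0.05, "az": -0.47},
    {"x": -0.48, "y": -0.84, "z": -0.05, "az": -0.47},
    {"x": -0.45, "y": -0.86, "z": -0.05, "az": -0.47},
    {"x": -0.42, "y": -0.88, "z": -0.05, "az": -0.47},
    {"x": -0.39, "y": -0.89, "z": -0.05, "az": -0.47},
  ],
)

```text
schema error: expected keys x, y, z, ax, ay, az
```

Call:
servo_tool(
  moves=[
    {"x": -0.87, "y": -0.43, "z": -0.3, "ax": 0, "ay": 0, "az": -0.47},
    {"x": -0.86, "y": -0.46, "z": -0.3, "ax": 0, "ay": 0, "az": -0.47},
    {"x": -0.84, "y": -0.49, "z": -0.3, "ax": 0, "ay": 0, "az": -0.47},
    {"x": -0.82, "y": -0.52, "z": -0.3, "ax": 0, "ay": 0, "az": -0.47},
    {"x": -0.8, "y": -0.55, "z": -0.3, "ax": 0, "ay": 0, "az": -0.47},
  ],
  gripper=1,
  grip_force=20,
)

```text
time: 0.72
position: [0.269, 0.3669, 0.2764]
tool_rot: [0.075, 0.997, -0.0, -0.0]
contact_force: [-0.1, -0.0, -0.1]
finger_gap: -0.0002
grip_force: 0.0
```

Call:
servo_tool(
  moves=[
    {"x": -0.78, "y": -0.58, "z": -0.05, "ax": 0, "ay": 0, "az": -0.47},
    {"x": -0.76, "y": -0.61, "z": -0.05, "ax": 0, "ay": 0, "az": -0.47},
    {"x": -0.73, "y": -0.64, "z": -0.05, "ax": 0, "ay": 0, "az": -0.47},
    {"x": -0.71, "y": -0.67, "z": -0.05, "ax": 0, "ay": 0, "az": -0.47},
    {"x": -0.68, "y": -0.69, "z": -0.05, "ax": 0, "ay": 0, "az": -0.47},
  ],
)

```text
time: 1.35
position: [0.3714, 0.263, 0.2836]
tool_rot: [-0.019, 1.0, -0.0, -0.0]
contact_force: [0.3, -0.0, -0.5]
finger_gap: -0.0002
grip_force: 0.0
```

Call:
servo_tool(
  moves=[
    {"x": -0.66, "y": -0.72, "z": -0.05, "ax": 0, "ay": 0, "az": -0.47},
    {"x": -0.63, "y": -0.74, "z": -0.05, "ax": 0, "ay": 0, "az": -0.47},
    {"x": -0.6, "y": -0.76, "z": -0.05, "ax": 0, "ay": 0, "az": -0.47},
    {"x": -0.57, "y": -0.79, "z": -0.05, "ax": 0, "ay": 0, "az": -0.47},
    {"x": -0.54, "y": -0.81, "z": -0.05, "ax": 0, "ay": 0, "az": -0.47},
  ],
)

```text
time: 1.98
position: [0.4738, 0.1591, 0.2911]
tool_rot: [-0.113, 0.994, -0.0, -0.0]
contact_force: [0.5, -0.3, 0.5]
finger_gap: 0.0001
grip_force: 0.0
```

Call:
servo_tool(
  moves=[
    {"x": -0.51, "y": -0.83, "z": -0.05, "ax": 0, "ay": 0, "az": -0.47},
    {"x": -0.48, "y": -0.84, "z": -0.05, "ax": 0, "ay": 0, "az": -0.47},
    {"x": -0.45, "y": -0.86, "z": -0.05, "ax": 0, "ay": 0, "az": -0.47},
    {"x": -0.42, "y": -0.88, "z": -0.05, "ax": 0, "ay": 0, "az": -0.47},
    {"x": -0.39, "y": -0.89, "z": -0.05, "ax": 0, "ay": 0, "az": -0.47},
  ],
)

```text
time: 2.6
position: [0.5766, 0.0558, 0.2985]
tool_rot: [-0.206, 0.979, 0.0, -0.0]
contact_force: [0.7, 0.7, 0.2]
finger_gap: 0.0
grip_force: 0.0
```

```bash
python3 - <<'E'
from h import *
p,Rn=now()
w=[(lidtcp(P[3],m=.05)+[0,0,.03],RL),(lidtcp(P[3],m=.012),RL)]
w+=[(lidtcp(a),RL) for a in np.linspace(P[3],-.03,17)]
plan(p,Rn,w)
E
```

```text
{'x': -0.27, 'y': -0.73, 'z': 0.23, 'ax': 0.0, 'ay': -0.0, 'az': -0.35}
{'x': -0.24, 'y': -0.74, 'z': 0.23, 'ax': 0.0, 'ay': -0.0, 'az': -0.35}
{'x': -0.22, 'y': -0.74, 'z': 0.23, 'ax': 0.0, 'ay': -0.0, 'az': -0.35}
{'x': -0.2, 'y': -0.75, 'z': 0.23, 'ax': 0.0, 'ay': -0.0, 'az': -0.35}
{'x': -0.18, 'y': -0.76, 'z': 0.23, 'ax': 0.0, 'ay': -0.0, 'az': -0.35}
-- [ 0.657 -0.029  0.264]
{'x': -0.0, 'y': 0.54, 'z': 0.82, 'ax': -0.0, 'ay': 0.0, 'az': -0.0}
{'x': -0.0, 'y': 0.54, 'z': 0.82, 'ax': -0.0, 'ay': 0.0, 'az': -0.0}
-- [ 0.64  -0.001  0.214]
{'x': -0.0, 'y': 0.34, 'z': 0.2, 'ax': -0.0, 'ay': -0.0, 'az': -0.0}
-- [0.634 0.008 0.208]
{'x': 0.0, 'y': 0.27, 'z': 0.1, 'ax': -0.0, 'ay': 0.0, 'az': -0.0}
-- [0.63  0.015 0.205]
{'x': -0.0, 'y': 0.26, 'z': 0.12, 'ax': -0.0, 'ay': 0.0, 'az': -0.0}
-- [0.626 0.022 0.202]
{'x': 0.0, 'y': 0.26, 'z': 0.14, 'ax': -0.0, 'ay': 0.0, 'az': -0.0}
-- [0.622 0.028 0.197]
{'x': -0.0, 'y': 0.25, 'z': 0.16, 'ax': -0.0, 'ay': 0.0, 'az': -0.0}
-- [0.618 0.035 0.192]
{'x': -0.0, 'y': 0.23, 'z': 0.18, 'ax': -0.0, 'ay': 0.0, 'az': -0.0}
-- [0.614 0.04  0.187]
{'
[... 301 characters left out ...]
4, 'ax': -0.0, 'ay': 0.0, 'az': -0.0}
-- [0.602 0.061 0.161]
{'x': 0.0, 'y': 0.16, 'z': 0.25, 'ax': -0.0, 'ay': 0.0, 'az': -0.0}
-- [0.599 0.065 0.153]
{'x': -0.0, 'y': 0.14, 'z': 0.26, 'ax': -0.0, 'ay': 0.0, 'az': -0.0}
-- [0.597 0.068 0.145]
{'x': 0.0, 'y': 0.12, 'z': 0.27, 'ax': -0.0, 'ay': 0.0, 'az': -0.0}
-- [0.595 0.071 0.137]
{'x': -0.0, 'y': 0.1, 'z': 0.28, 'ax': -0.0, 'ay': 0.0, 'az': -0.0}
-- [0.594 0.074 0.128]
{'x': -0.0, 'y': 0.08, 'z': 0.29, 'ax': -0.0, 'ay': 0.0, 'az': -0.0}
-- [0.592 0.076 0.12 ]
{'x': 0.0, 'y': 0.06, 'z': 0.29, 'ax': -0.0, 'ay': 0.0, 'az': -0.0}
-- [0.591 0.078 0.111]
{'x': -0.0, 'y': 0.04, 'z': 0.27, 'ax': -0.0, 'ay': 0.0, 'az': -0.0}
-- [0.591 0.078 0.103]
```

Call:
servo_tool(
  moves=[
    {"x": -0.27, "y": -0.73, "z": 0.23, "ax": 0, "ay": 0, "az": -0.35},
    {"x": -0.24, "y": -0.74, "z": 0.23, "ax": 0, "ay": 0, "az": -0.35},
    {"x": -0.22, "y": -0.74, "z": 0.23, "ax": 0, "ay": 0, "az": -0.35},
    {"x": -0.2, "y": -0.75, "z": 0.23, "ax": 0, "ay": 0, "az": -0.35},
    {"x": -0.18, "y": -0.76, "z": 0.23, "ax": 0, "ay": 0, "az": -0.35},
  ],
)

```text
time: 3.22
position: [0.6567, -0.0286, 0.2636]
tool_rot: [-0.274, 0.962, 0.0, -0.0]
contact_force: [0.2, 0.1, 0.1]
finger_gap: 0.0
grip_force: 0.0
```

Call:
servo_tool(
  moves=[
    {"x": 0, "y": 0.54, "z": 0.82, "ax": 0, "ay": 0, "az": 0},
    {"x": 0, "y": 0.54, "z": 0.82, "ax": 0, "ay": 0, "az": 0},
    {"x": 0, "y": 0.17, "z": 0.1, "ax": 0, "ay": 0, "az": 0},
    {"x": 0, "y": 0.17, "z": 0.1, "ax": 0, "ay": 0, "az": 0},
    {"x": 0, "y": 0.27, "z": 0.1, "ax": 0, "ay": 0, "az": 0},
  ],
)

```text
time: 3.85
position: [0.6302, 0.015, 0.2068]
tool_rot: [-0.273, 0.962, -0.0, 0.001]
contact_force: [1.3, -2.4, 0.6]
finger_gap: -0.0001
grip_force: 1.2
```

Call:
servo_tool(
  moves=[
    {"x": 0, "y": 0.26, "z": 0.12, "ax": 0, "ay": 0, "az": 0},
    {"x": 0, "y": 0.26, "z": 0.14, "ax": 0, "ay": 0, "az": 0},
  ],
)

```text
time: 4.1
position: [0.6215, 0.0286, 0.1984]
tool_rot: [-0.273, 0.962, -0.0, 0.0]
contact_force: [2.1, -2.6, 0.4]
finger_gap: -0.0001
grip_force: 1.1
```

Call:
servo_tool(
  moves=[
    {"x": 0, "y": 0.25, "z": 0.17, "ax": 0, "ay": 0, "az": 0},
    {"x": 0, "y": 0.23, "z": 0.19, "ax": 0, "ay": 0, "az": 0},
    {"x": 0, "y": 0.22, "z": 0.2, "ax": 0, "ay": 0, "az": 0},
    {"x": 0, "y": 0.21, "z": 0.21, "ax": 0, "ay": 0, "az": 0},
    {"x": 0, "y": 0.19, "z": 0.23, "ax": 0, "ay": 0, "az": 0},
  ],
)

```text
time: 4.72
position: [0.6039, 0.0568, 0.1678]
tool_rot: [-0.273, 0.962, 0.0, -0.0]
contact_force: [1.3, -1.0, 0.8]
finger_gap: 0.0002
grip_force: 0.9
```

Call:
servo_tool(
  moves=[
    {"x": 0, "y": 0.18, "z": 0.24, "ax": 0, "ay": 0, "az": 0},
    {"x": 0, "y": 0.16, "z": 0.25, "ax": 0, "ay": 0, "az": 0},
    {"x": 0, "y": 0.14, "z": 0.26, "ax": 0, "ay": 0, "az": 0},
    {"x": 0, "y": 0.12, "z": 0.27, "ax": 0, "ay": 0, "az": 0},
    {"x": 0, "y": 0.1, "z": 0.28, "ax": 0, "ay": 0, "az": 0},
  ],
)

```text
time: 5.35
position: [0.593, 0.0745, 0.1287]
tool_rot: [-0.273, 0.962, 0.0, -0.0]
contact_force: [0.6, -1.2, 1.0]
finger_gap: 0.0
grip_force: 0.8
```

Call:
servo_tool(
  moves=[
    {"x": 0, "y": 0.04, "z": 0.15, "ax": 0, "ay": 0, "az": 0},
    {"x": 0, "y": 0.04, "z": 0.14, "ax": 0, "ay": 0, "az": 0},
    {"x": 0, "y": 0.03, "z": 0.12, "ax": 0, "ay": 0, "az": 0},
    {"x": 0, "y": 0.03, "z": 0.12, "ax": 0, "ay": 0, "az": 0},
  ],
)

```text
time: 5.85
position: [0.591, 0.0779, 0.1133]
tool_rot: [-0.273, 0.962, -0.0, 0.0]
contact_force: [0.4, -1.3, 2.5]
finger_gap: -0.0001
grip_force: 0.8
```

Call:
servo_tool(
  moves=[
    {"x": 0, "y": 0.01, "z": 0.08, "ax": 0, "ay": 0, "az": 0},
    {"x": 0, "y": 0.01, "z": 0.08, "ax": 0, "ay": 0, "az": 0},
    {"x": 0, "y": 0, "z": 0.05, "ax": 0, "ay": 0, "az": 0},
  ],
)

```text
time: 6.22
position: [0.5906, 0.0785, 0.107]
tool_rot: [-0.273, 0.962, 0.0, -0.0]
contact_force: [-0.8, 0.8, 1.5]
finger_gap: 0.0
grip_force: 0.9
```

Call:
servo_tool(
  moves=[
    {"x": 0, "y": 0, "z": 0.04, "ax": 0, "ay": 0, "az": 0},
    {"x": 0, "y": 0, "z": 0, "ax": 0, "ay": 0, "az": 0},
  ],
)

```text
time: 6.48
position: [0.5906, 0.0786, 0.1064]
tool_rot: [-0.273, 0.962, 0.0, 0.0]
contact_force: [-4.4, 0.5, 9.4]
finger_gap: -0.0001
grip_force: 4.5
```

Call:
servo_tool(
  moves=[
    {"x": 0, "y": 0, "z": 0.03, "ax": 0, "ay": 0, "az": 0},
    {"x": 0, "y": 0, "z": 0, "ax": 0, "ay": 0, "az": 0},
  ],
)

```text
time: 6.72
position: [0.5907, 0.0785, 0.1063]
tool_rot: [-0.273, 0.962, 0.0, 0.001]
contact_force: [-8.5, 0.4, 20.4]
finger_gap: 0.0002
grip_force: 10.1
```

```bash
cat >> h.py <<'E'
def RK(th,sgn=1): 
    b=Rw.apply(kdir(th)); n=Rw.apply(N); return mk(-n,sgn*np.cross(n,b))
E
python3 - <<'E'
from h import *
p,Rn=now(); print(p,ctrl.state()["contact_force"],ctrl.state()["q"].round(2))
for s in(1,-1): print(s,(Rn.inv()*RK(P[6],s)).as_rotvec())
s=min((1,-1),key=lambda s:(Rn.inv()*RK(P[6],s)).magnitude())
plan(p,Rn,[(p+[0,0,.09],Rn),(knob(P,0,0,.12),RK(P[6],s))])
E
```

```text
[0.59069271 0.07854698 0.10631054] [-8.46514691  0.37533609 20.4182352 ] [ 0.13  0.46 -0.01  1.1   0.   -0.42]
1 [ 0.48728503  0.04213039 -0.16946359]
-1 [ 0.06216563 -0.71901497  2.884917  ]
{'x': -0.0, 'y': -0.0, 'z': -1.0, 'ax': 0.0, 'ay': 0.0, 'az': 0.0}
{'x': -0.0, 'y': -0.0, 'z': -1.0, 'ax': 0.0, 'ay': 0.0, 'az': 0.0}
{'x': -0.0, 'y': -0.0, 'z': -1.0, 'ax': 0.0, 'ay': 0.0, 'az': 0.0}
-- [0.591 0.079 0.196]
{'x': 0.02, 'y': 0.64, 'z': 0.12, 'ax': 0.87, 'ay': 0.08, 'az': -0.3}
{'x': 0.0, 'y': 0.64, 'z': 0.07, 'ax': 0.87, 'ay': 0.08, 'az': -0.3}
{'x': -0.01, 'y': 0.65, 'z': 0.03, 'ax': 0.87, 'ay': 0.08, 'az': -0.3}
{'x': -0.03, 'y': 0.65, 'z': -0.02, 'ax': 0.87, 'ay': 0.08, 'az': -0.3}
{'x': -0.04, 'y': 0.64, 'z': -0.06, 'ax': 0.87, 'ay': 0.08, 'az': -0.3}
{'x': -0.06, 'y': 0.64, 'z': -0.11, 'ax': 0.87, 'ay': 0.08, 'az': -0.3}
{'x': -0.07, 'y': 0.63, 'z': -0.15, 'ax': 0.87, 'ay': 0.08, 'az': -0.3}
-- [0.517 0.19  0.172]
```

Call:
servo_tool(
  moves=[
    {"x": 0, "y": 0, "z": -1, "ax": 0, "ay": 0, "az": 0},
    {"x": 0, "y": 0, "z": -1, "ax": 0, "ay": 0, "az": 0},
    {"x": 0, "y": 0, "z": -1, "ax": 0, "ay": 0, "az": 0},
  ],
)

```text
time: 7.1
position: [0.5906, 0.0784, 0.1959]
tool_rot: [-0.273, 0.962, -0.0, 0.0]
contact_force: [-0.9, -0.6, 0.1]
finger_gap: -0.0003
grip_force: 0.0
```

Call:
servo_tool(
  moves=[
    {"x": 0.02, "y": 0.64, "z": 0.12, "ax": 0.87, "ay": 0.08, "az": -0.3},
    {"x": 0, "y": 0.64, "z": 0.07, "ax": 0.87, "ay": 0.08, "az": -0.3},
    {"x": -0.01, "y": 0.65, "z": 0.03, "ax": 0.87, "ay": 0.08, "az": -0.3},
    {"x": -0.03, "y": 0.65, "z": -0.02, "ax": 0.87, "ay": 0.08, "az": -0.3},
    {"x": -0.04, "y": 0.64, "z": -0.06, "ax": 0.87, "ay": 0.08, "az": -0.3},
  ],
  gripper=0,
)

```text
time: 7.72
position: [0.5377, 0.1587, 0.1775]
tool_rot: [-0.326, 0.929, -0.172, 0.033]
contact_force: [0.6, 0.3, 0.4]
finger_gap: 0.0852
grip_force: 0.0
```

Call:
servo_tool(
  moves=[
    {"x": -0.06, "y": 0.64, "z": -0.11, "ax": 0.87, "ay": 0.08, "az": -0.3},
    {"x": -0.07, "y": 0.63, "z": -0.15, "ax": 0.87, "ay": 0.08, "az": -0.3},
    {"x": 0, "y": 0, "z": 0, "ax": 0, "ay": 0, "az": 0},
  ],
)

```text
time: 8.1
position: [0.5156, 0.1917, 0.1694]
tool_rot: [-0.346, 0.907, -0.238, 0.044]
contact_force: [0.2, 0.2, -0.5]
finger_gap: 0.0852
grip_force: 0.0
```

```bash
python3 - <<'E'
from h import *
import cv2
p,Rn=now(); s=ctrl.state(); print(p,s["q"].round(2),(Rn.inv()*RK(P[6])).as_rotvec(), p-knob(P,0,0,.12))
a=ctrl.get_image("scene")[170:290,245:405]; b=ctrl.get_image("top")[150:270,250:410]
r=lambda i:cv2.resize(i,None,fx=4,fy=4,interpolation=cv2.INTER_CUBIC)
cv2.imwrite("pics/d.png",cv2.resize(np.hstack([r(a),r(b)]),(800,300)))
cv2.imwrite("pics/d.png",r(a))
cv2.imwrite("pics/e.png",r(b))
E
```

```text
[0.51564127 0.19168578 0.16943944] [ 0.63  0.35 -0.11  1.16 -0.49 -0.09] [ 0.00025855 -0.00388719  0.0032335 ] [-0.00112998  0.00133714 -0.00235474]
```

View pics/d.png

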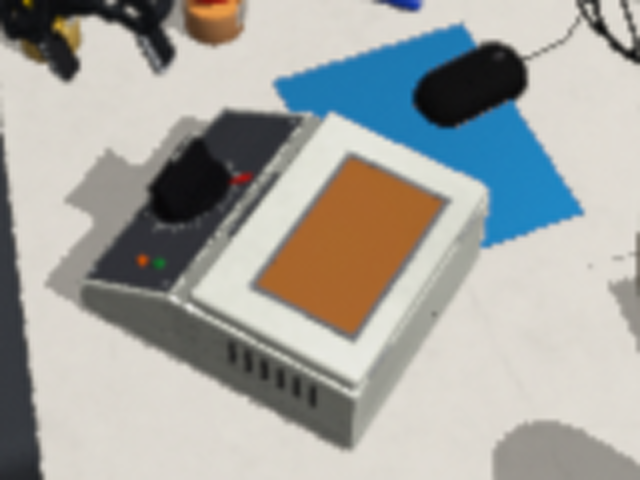

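The lid is flush closed (lid front edge from px (190,295) to (330,115)). The knob at about (190,185) is free below the gripper, and the red mark is at (242,178).

```bash
python3 - <<'E'
from h import *
p,Rn=now()
plan(p,Rn,[(knob(P,0,0,.05),RK(P[6])),(knob(P,0,0,.013),RK(P[6]))])
E
```

```text
{'x': -0.0, 'y': -0.01, 'z': 0.76, 'ax': 0.01, 'ay': -0.01, 'az': 0.0}
{'x': 0.0, 'y': -0.01, 'z': 0.76, 'ax': 0.01, 'ay': -0.01, 'az': 0.0}
{'x': 0.0, 'y': -0.01, 'z': 0.76, 'ax': 0.01, 'ay': -0.01, 'az': 0.0}
-- [0.534 0.162 0.11 ]
{'x': 0.0, 'y': 0.0, 'z': 0.62, 'ax': 0.0, 'ay': -0.0, 'az': 0.0}
{'x': 0.0, 'y': 0.0, 'z': 0.62, 'ax': 0.0, 'ay': -0.0, 'az': 0.0}
-- [0.543 0.148 0.077]
```

View pics/e.png

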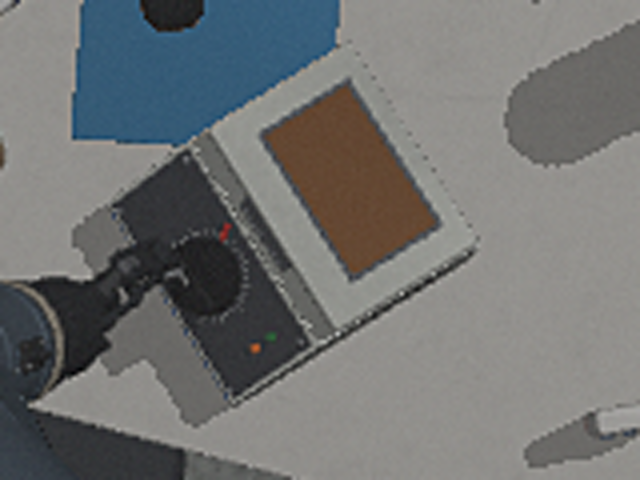

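The top view shows the lid closed, the knob dial centred near px (208,275), the red mark at (225,230) and the gripper lined up from the lower left.

Call:
servo_tool(
  moves=[
    {"x": 0, "y": -0.01, "z": 0.76, "ax": 0.01, "ay": -0.02, "az": 0.02},
    {"x": 0, "y": -0.01, "z": 0.76, "ax": 0.01, "ay": -0.02, "az": 0.01},
    {"x": 0, "y": -0.01, "z": 0.76, "ax": 0, "ay": -0.01, "az": 0},
    {"x": 0, "y": 0, "z": 0.5, "ax": 0, "ay": 0, "az": 0},
  ],
)

```text
time: 8.7
position: [0.5384, 0.1548, 0.0966]
tool_rot: [-0.342, 0.908, -0.237, 0.047]
contact_force: [-0.1, 0.9, -0.7]
finger_gap: 0.0855
grip_force: 0.0
```

Call:
servo_tool(
  moves=[
    {"x": 0, "y": 0, "z": 0.37, "ax": 0, "ay": 0, "az": 0},
    {"x": 0, "y": 0, "z": 0.36, "ax": 0, "ay": 0, "az": 0},
    {"x": 0, "y": 0, "z": 0, "ax": 0, "ay": 0, "az": 0},
  ],
)

```text
time: 9.07
position: [0.5432, 0.147, 0.0773]
tool_rot: [-0.343, 0.908, -0.238, 0.046]
contact_force: [0.6, 0.9, 0.3]
finger_gap: 0.0853
grip_force: 0.0
```

```bash
python3 - <<'E'
from h import *
p,Rn=now(); s=ctrl.state(); print(p,s["contact_force"],Rn.inv().apply(knob(P,0,0,.013)-p),(Rn.inv()*RK(P[6])).as_rotvec())
E
```

```text
[0.54316226 0.14698965 0.0773324 ] [0.64374672 0.87310423 0.3148112 ] [-0.00051808  0.00038777 -0.00023444] [-0.00058435 -0.00070405 -0.003083  ]
```

Call:
servo_tool(
  moves=[
    {"x": 0, "y": 0, "z": 0, "ax": 0, "ay": 0, "az": 0},
    {"x": 0, "y": 0, "z": 0, "ax": 0, "ay": 0, "az": 0},
    {"x": 0, "y": 0, "z": 0, "ax": 0, "ay": 0, "az": 0},
    {"x": 0, "y": 0, "z": 0, "ax": 0, "ay": 0, "az": 0},
    {"x": 0, "y": 0, "z": 0, "ax": 0, "ay": 0, "az": 0},
  ],
  gripper=1,
  grip_force=30,
)

```text
time: 9.7
position: [0.541, 0.1499, 0.0764]
tool_rot: [-0.345, 0.908, -0.235, 0.046]
contact_force: [-21.5, 22.3, 1.4]
finger_gap: 0.0157
grip_force: 32.2
```

```bash
python3 - <<'E'
from h import *
p,Rn=now(); s=ctrl.state(); print(p,s["finger_gap"],"F tool",Rn.inv().apply(s["contact_force"]),"T",Rn.inv().apply(s["torque"]),Rn.inv().apply(knob(P,0,0,.013)-p))
E
```

```text
[0.54096191 0.14989542 0.07644791] 0.015730267391147284 F tool [  1.93588465  26.87866254 -15.35309948] T [-5.72608214  0.26755746 -0.12152139] [-0.00023532 -0.00324208  0.00067086]
```

Call:
servo_tool(
  moves=[
    {"x": 0, "y": 0.06, "z": -0.02, "ax": 0, "ay": 0, "az": 0},
    {"x": 0, "y": 0.06, "z": -0.02, "ax": 0, "ay": 0, "az": 0},
    {"x": 0, "y": 0, "z": 0, "ax": 0, "ay": 0, "az": 0},
  ],
)

```text
time: 10.07
position: [0.5406, 0.1502, 0.0765]
tool_rot: [-0.343, 0.907, -0.238, 0.046]
contact_force: [5.1, -1.3, -12.7]
finger_gap: 0.015
grip_force: 30.7
```

```bash
cat > f.py <<'E'
from h import *
p,Rn=now(); s=ctrl.state(); print(p.round(4),"gap",s["finger_gap"],"F tool",Rn.inv().apply(s["contact_force"]).round(1),"T",Rn.inv().apply(s["torque"]).round(2),"toAxis",Rn.inv().apply(knob(P,0,0,.013)-p).round(4),"rot from start",(RK(P[6]).inv()*Rn).as_rotvec().round(3))
E
python3 f.py
```

```text
[0.5406 0.1502 0.0765] gap 0.0149755573742191 F tool [-4.  2. 13.] T [-0.86 -0.86 -0.03] toAxis [-0.0003 -0.0037  0.001 ] rot from start [0.001 0.001 0.002]
```

Call:
servo_tool(
  moves=[
    {"x": 0, "y": 0, "z": 0.02, "ax": 0, "ay": 0, "az": 0.6},
    {"x": 0, "y": 0, "z": 0, "ax": 0, "ay": 0, "az": 0.7},
    {"x": 0, "y": 0, "z": 0, "ax": 0, "ay": 0, "az": 0.7},
    {"x": 0, "y": 0, "z": 0, "ax": 0, "ay": 0, "az": 0.7},
    {"x": 0, "y": 0, "z": 0, "ax": 0, "ay": 0, "az": 0.7},
  ],
)

```text
time: 10.7
position: [0.5401, 0.1509, 0.076]
tool_rot: [-0.217, 0.946, -0.228, 0.078]
contact_force: [-5.8, 8.4, -6.0]
finger_gap: 0.0153
grip_force: 32.5
```

```bash
python3 f.py
```

```text
[0.5401 0.1509 0.076 ] gap 0.01532928328235246 F tool [ 1.8 11.7  0.5] T [-2.74  0.28 -0.06] toAxis [-0.0014 -0.0044  0.0009] rot from start [-0.001  0.     0.275]
```

Call:
servo_tool(
  moves=[
    {"x": 0, "y": 0.05, "z": 0, "ax": 0, "ay": 0, "az": 0.7},
    {"x": 0, "y": 0.01, "z": 0, "ax": 0, "ay": 0, "az": 0.7},
    {"x": 0, "y": 0.01, "z": 0, "ax": 0, "ay": 0, "az": 0.7},
    {"x": 0, "y": 0.01, "z": 0, "ax": 0, "ay": 0, "az": 0.7},
    {"x": 0, "y": 0.01, "z": 0, "ax": 0, "ay": 0, "az": 0.7},
  ],
)

```text
time: 11.32
position: [0.5398, 0.152, 0.0754]
tool_rot: [-0.082, 0.967, -0.216, 0.11]
contact_force: [-3.4, -2.5, -1.3]
finger_gap: 0.0152
grip_force: 32.5
```

```bash
python3 f.py
```

```text
[0.5398 0.152  0.0754] gap 0.015218479491649459 F tool [ 4.  -1.3  1.3] T [-0.09  0.62 -0.09] toAxis [-0.0028 -0.005   0.0009] rot from start [0.001 0.    0.556]
```

Call:
servo_tool(
  moves=[
    {"x": 0.02, "y": 0.01, "z": 0, "ax": 0, "ay": 0, "az": 0.8},
    {"x": 0.02, "y": 0.01, "z": 0, "ax": 0, "ay": 0, "az": 0.8},
    {"x": 0.01, "y": 0.01, "z": 0, "ax": 0, "ay": 0, "az": 0.8},
    {"x": 0.01, "y": 0, "z": 0, "ax": 0, "ay": 0, "az": 0.8},
  ],
)

```text
time: 11.82
position: [0.5397, 0.1529, 0.0751]
tool_rot: [0.043, 0.969, -0.2, 0.138]
contact_force: [15.0, -2.6, -10.0]
finger_gap: 0.0156
grip_force: 30.6
```

```bash
python3 f.py
```

```text
[0.5397 0.1529 0.0751] gap 0.015562545103997277 F tool [-11.6   3.4  13.6] T [-1.09 -1.98 -0.04] toAxis [-0.0043 -0.0051  0.001 ] rot from start [ 0.002 -0.003  0.814]
```

Call:
servo_tool(
  moves=[
    {"x": -0.03, "y": 0, "z": 0.02, "ax": 0, "ay": 0, "az": 0.9},
    {"x": -0.02, "y": 0, "z": 0.02, "ax": 0, "ay": 0, "az": 0.9},
    {"x": -0.01, "y": 0.01, "z": 0, "ax": 0, "ay": 0, "az": 0.9},
    {"x": -0.01, "y": 0.01, "z": 0, "ax": 0, "ay": 0, "az": 0.9},
    {"x": 0, "y": 0, "z": 0, "ax": 0, "ay": 0, "az": 0.9},
  ],
)

```text
time: 12.45
position: [0.5404, 0.1539, 0.0745]
tool_rot: [0.215, 0.946, -0.171, 0.17]
contact_force: [-12.6, 11.7, 10.4]
finger_gap: 0.0152
grip_force: 35.0
```

```bash
python3 f.py
```

```text
[0.5404 0.1539 0.0745] gap 0.015232003687204997 F tool [ 10.7   1.4 -16.9] T [-0.49  2.46 -0.1 ] toAxis [-0.0057 -0.0047  0.0008] rot from start [-2.000e-03 -1.000e-03  1.172e+00]
```

Call:
servo_tool(
  moves=[
    {"x": 0.03, "y": 0, "z": -0.03, "ax": 0, "ay": 0, "az": 0},
    {"x": 0, "y": 0, "z": 0, "ax": 0, "ay": 0, "az": 0},
  ],
)

```text
time: 12.7
position: [0.5402, 0.154, 0.0746]
tool_rot: [0.214, 0.946, -0.172, 0.171]
contact_force: [2.4, 4.4, -2.7]
finger_gap: 0.0151
grip_force: 32.5
```

Call:
servo_tool(
  moves=[
    {"x": 0, "y": 0, "z": 0, "ax": 0, "ay": 0, "az": 0},
    {"x": 0, "y": 0, "z": 0, "ax": 0, "ay": 0, "az": 0},
    {"x": 0, "y": 0, "z": 0, "ax": 0, "ay": 0, "az": 0},
    {"x": 0, "y": 0, "z": 0, "ax": 0, "ay": 0, "az": 0},
    {"x": 0, "y": 0, "z": 0, "ax": 0, "ay": 0, "az": 0},
  ],
  gripper=0,
)

```text
time: 13.32
position: [0.5397, 0.1534, 0.0744]
tool_rot: [0.214, 0.946, -0.173, 0.17]
contact_force: [-0.3, 0.5, -0.6]
finger_gap: 0.0854
grip_force: 0.0
```

Call:
servo_tool(
  moves=[
    {"x": 0, "y": 0, "z": -0.6, "ax": 0, "ay": 0, "az": 0},
    {"x": 0, "y": 0, "z": -1, "ax": 0, "ay": 0, "az": 0},
    {"x": 0, "y": 0, "z": -1, "ax": 0, "ay": 0, "az": 0},
    {"x": 0, "y": 0, "z": -1, "ax": 0, "ay": 0, "az": 0},
    {"x": 0, "y": 0, "z": -1, "ax": 0, "ay": 0, "az": 0},
  ],
)

```text
time: 13.95
position: [0.5052, 0.2089, 0.1971]
tool_rot: [0.214, 0.946, -0.173, 0.17]
contact_force: [0.4, 0.3, -0.5]
finger_gap: 0.0852
grip_force: 0.0
```

```bash
python3 - <<'E'
from h import *
import cv2
imgs=[[ctrl.get_image(n).astype(float) for _ in range(4)] for n in("scene","top")]
a,b=[np.mean(i,0).astype(np.uint8) for i in imgs]
cv2.imwrite("pics/s2.png",a);cv2.imwrite("pics/t2.png",b)
r=lambda i:cv2.resize(i,None,fx=8,fy=8,interpolation=cv2.INTER_CUBIC)
g=lambda i:(255*(i/255)**.6).astype(np.uint8)
cv2.imwrite("pics/f.png",g(np.hstack([r(a[190:250,265:315]),r(b[190:250,277:327])])))
E
```

```text
(no output)
```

View pics/f.png

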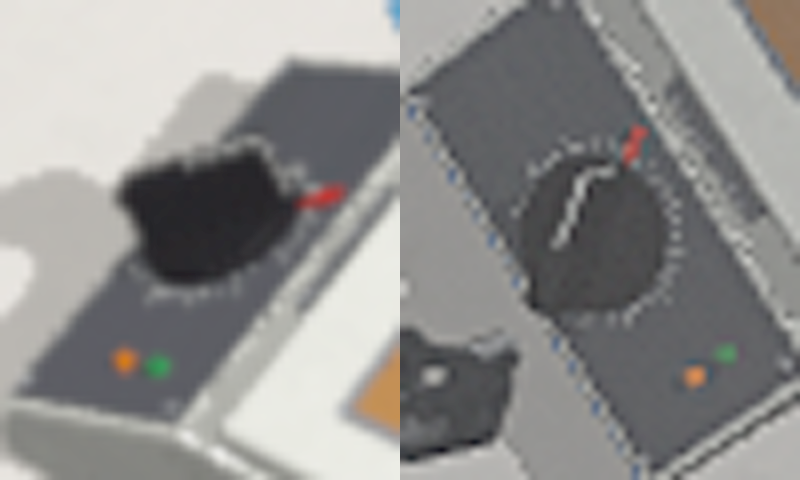

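Left (scene): the red mark is at (320,197), and the knob's end points toward it. Right (top): the pointer line runs from (558,243) to (583,175) and down its end to (610,167); red runs from (628,162) to (640,128). I now compare the two directions numerically.

```bash
cat > g.py <<'E'
from h import *
import cv2
def red(im,x0,x1,y0,y1):
    c=im[y0:y1,x0:x1].astype(float); w=np.clip(c[...,2]-np.maximum(c[...,0],c[...,1])-25,0,None)
    yy,xx=np.mgrid[y0:y1,x0:x1]; return (xx*w).sum()/w.sum(),(yy*w).sum()/w.sum()
rs=red(cv2.imread("pics/s2.png"),300,312,208,220); rt=red(cv2.imread("pics/t2.png"),300,312,202,214); print(rs,rt,"red tri",tri(rs,rt))
o=lambda u,v:((u+.5)/8-.5+277,(v+.5)/8-.5+190)
# top-view only fit of local offset (du,dv of axis along U,L), pointer and red angle, red radius
obs=[(o(158,243),lambda q:knob(q,q[6],0.0,.0375)),(o(183,175),lambda q:knob(q,q[6],.032,.0375)),(o(210,167),lambda q:knob(q,q[6],.033,.0095)),
(o(234,145),lambda q:knob(q,q[7],.044,.0075)),(o(229,161),lambda q:knob(q,q[7],.039,.0075)),(o(197,235),lambda q:knob(q,0,0,.0)) ]
def q(v): Q=P.copy(); Q[4]+=v[0];Q[5]+=v[1];Q[6]=v[2];Q[7]=v[3]; return Q
f=lambda v:np.concatenate([proj("top",g(q(v)))-px for px,g in obs])
s=least_squares(f,[0,0,1.78,1.8],x_scale=[.01,.01,.1,.1]); print(s.x.round(4)); print((f(s.x).reshape(-1,2)*8).round(1).tolist())
w=Rw.inv().apply(tri(rs,rt)-W(P,[0,0,0]))-axis(q(s.x)); print("red in panel: u,l,n",w@U,w@L,w@N,"theta",3*np.pi/4+np.arctan2(-(w@L),w@U))
E
python3 g.py
```

```text
(np.float64(305.00307692307695), np.float64(214.13692307692307)) (np.float64(305.8089622641509), np.float64(207.49764150943398)) red tri [0.58180731 0.12943049 0.08769961]
[-3.7000e-03  1.3000e-03  1.7562e+00  1.8977e+00]
[[-0.1, 2.4], [-1.6, 1.4], [1.7, -1.5], [-0.2, 3.2], [-0.3, -2.9], [0.6, -2.7]]
red in panel: u,l,n 0.040246307349703594 0.021874447635303308 0.00534728287470429 theta 1.8583442584329621
```

Call:
servo_tool(
  moves=[
    {"x": 0, "y": 0, "z": 1, "ax": 0, "ay": 0, "az": 0},
    {"x": 0, "y": 0, "z": 1, "ax": 0, "ay": 0, "az": 0},
    {"x": 0, "y": 0, "z": 1, "ax": 0, "ay": 0, "az": 0},
    {"x": 0, "y": 0, "z": 1, "ax": 0, "ay": 0, "az": 0},
    {"x": 0, "y": 0, "z": 0.6, "ax": 0, "ay": 0, "az": 0},
  ],
)

```text
time: 14.98
position: [0.5392, 0.152, 0.0726]
tool_rot: [0.214, 0.946, -0.173, 0.169]
contact_force: [0.0, 0.2, 0.8]
finger_gap: 0.0856
grip_force: 0.0
```

Call:
servo_tool(
  moves=[
    {"x": 0, "y": 0, "z": 0, "ax": 0, "ay": 0, "az": 0},
    {"x": 0, "y": 0, "z": 0, "ax": 0, "ay": 0, "az": 0},
    {"x": 0, "y": 0, "z": 0, "ax": 0, "ay": 0, "az": 0},
    {"x": 0, "y": 0, "z": 0, "ax": 0, "ay": 0, "az": 0},
    {"x": 0, "y": 0, "z": 0, "ax": 0, "ay": 0, "az": 0},
  ],
  gripper=1,
)

```text
time: 15.6
position: [0.5401, 0.1542, 0.075]
tool_rot: [0.214, 0.946, -0.172, 0.171]
contact_force: [-2.8, 5.7, 6.3]
finger_gap: 0.0154
grip_force: 33.5
```

```bash
python3 f.py
```

```text
[0.5401 0.1542 0.075 ] gap 0.01535032758598483 F tool [ 1.9  1.9 -8.5] T [-0.6   0.63 -0.04] toAxis [-0.0059 -0.0046  0.0013] rot from start [-0.    -0.002  1.171]
```

Call:
servo_tool(
  moves=[
    {"x": 0, "y": 0, "z": -0.03, "ax": 0, "ay": 0, "az": 0.5},
    {"x": 0, "y": 0, "z": -0.02, "ax": 0, "ay": 0, "az": 0.5},
    {"x": 0, "y": 0, "z": 0, "ax": 0, "ay": 0, "az": 0.5},
    {"x": 0, "y": 0, "z": 0, "ax": 0, "ay": 0, "az": 0},
  ],
)

```text
time: 16.1
position: [0.5401, 0.1546, 0.0751]
tool_rot: [0.271, 0.932, -0.161, 0.18]
contact_force: [15.8, 1.4, -19.0]
finger_gap: 0.0153
grip_force: 30.6
```

```bash
python3 f.py
```

```text
[0.5401 0.1546 0.0751] gap 0.015275772282008568 F tool [-3.8 13.8 20.1] T [-2.99 -0.28  0.02] toAxis [-0.0065 -0.0042  0.0016] rot from start [-0.000e+00 -1.000e-03  1.292e+00]
```

Call:
servo_tool(
  moves=[
    {"x": 0, "y": 0, "z": 0, "ax": 0, "ay": 0, "az": 0},
    {"x": 0, "y": 0, "z": 0, "ax": 0, "ay": 0, "az": 0},
    {"x": 0, "y": 0, "z": 0, "ax": 0, "ay": 0, "az": 0},
    {"x": 0, "y": 0, "z": 0, "ax": 0, "ay": 0, "az": 0},
    {"x": 0, "y": 0, "z": 0, "ax": 0, "ay": 0, "az": 0},
  ],
  gripper=0,
)

```text
time: 16.73
position: [0.5394, 0.1541, 0.0758]
tool_rot: [0.27, 0.932, -0.162, 0.18]
contact_force: [-0.2, 0.7, 0.2]
finger_gap: 0.0855
grip_force: 0.0
```

Call:
servo_tool(
  moves=[
    {"x": 0, "y": 0, "z": -0.6, "ax": 0, "ay": 0, "az": 0},
    {"x": 0, "y": 0, "z": -1, "ax": 0, "ay": 0, "az": 0},
    {"x": 0, "y": 0, "z": -1, "ax": 0, "ay": 0, "az": 0},
    {"x": 0, "y": 0, "z": -1, "ax": 0, "ay": 0, "az": 0},
    {"x": 0, "y": 0, "z": -1, "ax": 0, "ay": 0, "az": 0},
  ],
)

```text
time: 17.35
position: [0.5048, 0.2095, 0.1985]
tool_rot: [0.27, 0.932, -0.162, 0.18]
contact_force: [-0.3, 0.8, -0.6]
finger_gap: 0.0852
grip_force: 0.0
```

```bash
python3 - <<'E'
from h import *
import cv2
imgs=[[ctrl.get_image(n).astype(float) for _ in range(6)] for n in("scene","top")]
a,b=[np.mean(i,0) for i in imgs]
cv2.imwrite("pics/s3.png",a);cv2.imwrite("pics/t3.png",b)
c=cv2.resize(b[198:230,284:316],None,fx=16,fy=16,interpolation=cv2.INTER_CUBIC)
cv2.imwrite("pics/g.png",np.clip(255*np.clip(c/255,0,1)**.6,0,255).astype(np.uint8))
E
```

```text
[ WARN:0@14.324] global loadsave.cpp:1063 imwrite_ Unsupported depth image for selected encoder is fallbacked to CV_8U.
```

View pics/g.png

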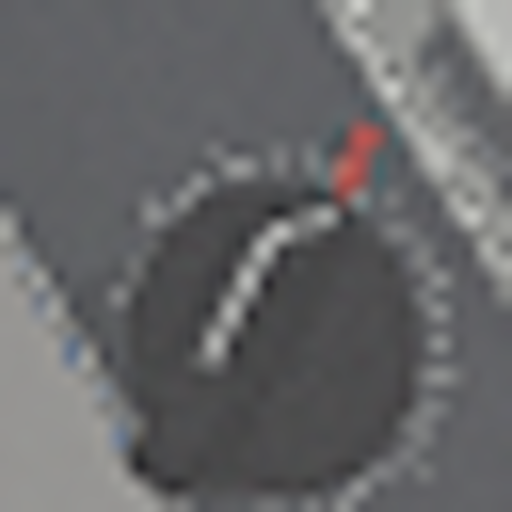

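The pointer line runs from (212,358) to (270,238), then down its end to (335,210). It now meets the red mark's inner end at (345,192); the mark's outer end is at (370,135).

```bash
python3 - <<'E'
from h import *
o=lambda u,v:((u+.5)/16-.5+284,(v+.5)/16-.5+198)
for hr in(.004,.006,.008,.010):
  obs=[(o(212,358),lambda q:knob(q,q[6],0.0,.0375)),(o(270,238),lambda q:knob(q,q[6],.032,.0375)),(o(338,209),lambda q:knob(q,q[6],.033,.0095)),
  (o(346,190),lambda q:knob(q,q[7],q[0],hr)),(o(369,135),lambda q:knob(q,q[7],q[1],hr)),(o(282,340),lambda q:knob(q,0,0,.0))]
  def q(v): Q=P.copy(); Q[4]+=v[0];Q[5]+=v[1];Q[6]=v[2];Q[7]=v[3]; return Q
  def f(v):
    Q=q(v); out=[]
    for i,(px,g) in enumerate(obs):
        if i==3: p=knob(Q,Q[7],v[4],hr)
        elif i==4: p=knob(Q,Q[7],v[5],hr)
        else: p=g(Q)
        out.append(proj("top",p)-px)
    return np.concatenate(out)
  s=least_squares(f,[0,0,1.78,1.8,.04,.05],x_scale=[.01,.01,.1,.1,.01,.01]); print(hr,s.x.round(4),(f(s.x)*16).round(0).tolist())
E
```

```text
0.004 [-2.9000e-03  1.1000e-03  1.9066e+00  1.8483e+00  3.6800e-02  5.0100e-02] [-4.0, 4.0, 3.0, -3.0, -4.0, 4.0, -1.0, -0.0, 1.0, 0.0, 5.0, -4.0]
0.006 [-2.9000e-03  1.1000e-03  1.9061e+00  1.8643e+00  3.7500e-02  5.0800e-02] [-4.0, 4.0, 3.0, -3.0, -4.0, 4.0, -1.0, -1.0, 1.0, 0.0, 5.0, -4.0]
0.008 [-2.9000e-03  1.1000e-03  1.9057e+00  1.8799e+00  3.8200e-02  5.1500e-02] [-4.0, 4.0, 3.0, -3.0, -4.0, 4.0, -2.0, -1.0, 1.0, 1.0, 5.0, -4.0]
0.01 [-2.9000e-03  1.1000e-03  1.9053e+00  1.8950e+00  3.8900e-02  5.2200e-02] [-4.0, 4.0, 3.0, -3.0, -4.0, 4.0, -2.0, -1.0, 2.0, 1.0, 5.0, -4.0]
```

```bash
python3 - <<'E'
from h import *
import cv2
def px(im,x0,x1,y0,y1):
    c=im[y0:y1,x0:x1].astype(float); w=np.clip(c[...,2]-np.maximum(c[...,0],c[...,1])-25,0,None)
    yy,xx=np.mgrid[y0:y1,x0:x1]; m=np.array([(xx*w).sum(),(yy*w).sum()])/w.sum()
    C=np.cov(np.stack([xx.ravel(),yy.ravel()]),aweights=w.ravel()+1e-9); e=np.linalg.eigh(C)[1][:,1]; return m,e
rs,es=px(cv2.imread("pics/s3.png"),300,312,208,220); rt,et=px(cv2.imread("pics/t3.png"),300,312,202,214)
Q=P.copy();Q[4]-=.003;Q[5]+=.001
def loc(p): w=Rw.inv().apply(p-W(P,[0,0,0]))-axis(Q); return w@U,w@L,w@N,3*np.pi/4+np.arctan2(-(w@L),w@U)
print("raw",loc(tri(rs,rt)),"corr",loc(tri(rs+[-.75,-.15],rt+[-.4,-.35])))
for n,e in(("scene",es),("top",et)):
    f=lambda th:np.cross(*[(lambda d:d/np.linalg.norm(d))(proj(n,knob(Q,th,.05,.008))-proj(n,knob(Q,th,.038,.008))),e])
    from scipy.optimize import brentq
    print(n,"red dir angle",brentq(f,1.3,2.5),"e",e)
E
```

```text
raw (np.float64(0.039534769990195444), np.float64(0.022112718666815058), np.float64(0.005375947347004601), np.float64(1.846221453547514)) corr (np.float64(0.03781994081852766), np.float64(0.02289797768030573), np.float64(0.005552999171052274), np.float64(1.8117793115350769))
scene red dir angle 1.7787676130874908 e [-0.95169125  0.30705661]
top red dir angle 1.8245048162858968 e [-0.38650627  0.92228678]<stdin>:12: DeprecationWarning: Arrays of 2-dimensional vectors are deprecated. Use arrays of 3-dimensional vectors instead. (deprecated in NumPy 2.0)
```

```bash
python3 - <<'E' 2>/dev/null
from h import *
import cv2
from scipy.optimize import brentq
Q=P.copy();Q[4]-=.003;Q[5]+=.001
for fn,a,b,org,sc in(("pics/t3.png",(212,358),(265,248),(284,198),16),("pics/t2.png",(158,243),(181,180),(277,190),8),("pics/top0.png",(235,355),(211,320),(250,150),5)):
    im=cv2.cvtColor(cv2.imread(fn),cv2.COLOR_BGR2GRAY).astype(float)
    A,B=[(np.array(v)+.5)/sc-.5+org for v in(a,b)]
    d=(B-A)/np.linalg.norm(B-A); nrm=np.array([-d[1],d[0]]); yy,xx=np.mgrid[0:400,0:640]; v=np.stack([xx,yy],-1)-A; t=v@d; s=v@nrm
    m=(t>0)&(t<np.linalg.norm(B-A))&(abs(s)<2.2); w=np.clip(im[m]-np.percentile(im[m],40),0,None)
    k=np.polyfit(t[m],s[m],1,w=np.sqrt(w)); e=d+nrm*k[0]
    f=lambda th:np.cross(proj("top",knob(Q,th,.03,.0375))-proj("top",knob(Q,th,.0,.0375)),e)
    print(fn,brentq(f,.2,1.3) if 'top0' in fn else brentq(f,1.3,2.5))
E
```

```text
pics/t3.png 1.8943802973661459
pics/t2.png 1.7567807959730466
pics/top0.png 0.6849846352368173
```

Call:
servo_tool(
  moves=[
    {"x": 0, "y": 0, "z": 1, "ax": 0, "ay": 0, "az": 0},
    {"x": 0, "y": 0, "z": 1, "ax": 0, "ay": 0, "az": 0},
    {"x": 0, "y": 0, "z": 1, "ax": 0, "ay": 0, "az": 0},
    {"x": 0, "y": 0, "z": 1, "ax": 0, "ay": 0, "az": 0},
    {"x": 0, "y": 0, "z": 0.6, "ax": 0, "ay": 0, "az": 0},
  ],
)

```text
time: 18.58
position: [0.5391, 0.1531, 0.0744]
tool_rot: [0.27, 0.932, -0.163, 0.18]
contact_force: [0.4, 0.2, -0.3]
finger_gap: 0.0852
grip_force: 0.0
```

Call:
servo_tool(
  moves=[
    {"x": 0, "y": 0, "z": 0, "ax": 0, "ay": 0, "az": 0},
    {"x": 0, "y": 0, "z": 0, "ax": 0, "ay": 0, "az": 0},
    {"x": 0, "y": 0, "z": 0, "ax": 0, "ay": 0, "az": 0},
    {"x": 0, "y": 0, "z": 0, "ax": 0, "ay": 0, "az": 0},
    {"x": 0, "y": 0, "z": 0, "ax": 0, "ay": 0, "az": 0},
  ],
  gripper=1,
)

```text
time: 19.2
position: [0.5399, 0.1551, 0.0764]
tool_rot: [0.27, 0.932, -0.161, 0.181]
contact_force: [1.0, 5.3, 2.0]
finger_gap: 0.0153
grip_force: 33.3
```

```bash
python3 f.py
```

```text
[0.5399 0.1551 0.0764] gap 0.015335556058821326 F tool [ 0.7  4.5 -3.7] T [-0.98  0.69 -0.02] toAxis [-0.0063 -0.0043  0.003 ] rot from start [-1.000e-03 -2.000e-03  1.291e+00]
```

Call:
servo_tool(
  moves=[
    {"x": 0, "y": 0, "z": 0, "ax": 0, "ay": 0, "az": -0.2},
    {"x": 0, "y": 0, "z": 0, "ax": 0, "ay": 0, "az": -0.2},
    {"x": 0, "y": 0, "z": 0, "ax": 0, "ay": 0, "az": 0},
    {"x": 0, "y": 0, "z": 0, "ax": 0, "ay": 0, "az": 0},
  ],
)

```text
time: 19.7
position: [0.5399, 0.155, 0.0764]
tool_rot: [0.255, 0.936, -0.164, 0.178]
contact_force: [0.1, 5.6, 3.2]
finger_gap: 0.0154
grip_force: 33.4
```

```bash
python3 f.py
```

```text
[0.5399 0.155  0.0764] gap 0.015399503270524218 F tool [ 0.9  3.9 -5.1] T [-0.74  0.64 -0.07] toAxis [-0.0062 -0.0044  0.0029] rot from start [-1.000e-03 -2.000e-03  1.259e+00]
```

Turned back 0.032 rad. Next: release, retreat and take a last look.

Call:
servo_tool(
  moves=[
    {"x": 0, "y": 0, "z": 0, "ax": 0, "ay": 0, "az": 0},
    {"x": 0, "y": 0, "z": 0, "ax": 0, "ay": 0, "az": 0},
    {"x": 0, "y": 0, "z": 0, "ax": 0, "ay": 0, "az": 0},
    {"x": 0, "y": 0, "z": 0, "ax": 0, "ay": 0, "az": 0},
    {"x": 0, "y": 0, "z": 0, "ax": 0, "ay": 0, "az": 0},
  ],
  gripper=0,
)

```text
time: 20.32
position: [0.5394, 0.154, 0.0757]
tool_rot: [0.255, 0.936, -0.165, 0.178]
contact_force: [0.5, -0.1, 0.3]
finger_gap: 0.0852
grip_force: 0.0
```

Call:
servo_tool(
  moves=[
    {"x": 0, "y": 0, "z": -0.6, "ax": 0, "ay": 0, "az": 0},
    {"x": 0, "y": 0, "z": -1, "ax": 0, "ay": 0, "az": 0},
    {"x": 0, "y": 0, "z": -1, "ax": 0, "ay": 0, "az": 0},
    {"x": 0, "y": 0, "z": -1, "ax": 0, "ay": 0, "az": 0},
    {"x": 0, "y": 0, "z": -1, "ax": 0, "ay": 0, "az": 0},
  ],
)

```text
time: 20.95
position: [0.5048, 0.2095, 0.1984]
tool_rot: [0.255, 0.936, -0.165, 0.178]
contact_force: [0.9, -0.3, 0.2]
finger_gap: 0.0849
grip_force: 0.0
```

```bash
python3 - <<'E'
from h import *
import cv2
a=np.mean([ctrl.get_image("scene").astype(float) for _ in range(2)],0)[130:290,230:410]
b=np.mean([ctrl.get_image("top").astype(float) for _ in range(6)],0)[198:230,284:316]
c=cv2.resize(b,(400,400),interpolation=cv2.INTER_CUBIC); d=cv2.resize(a,(400,400),interpolation=cv2.INTER_CUBIC)
cv2.imwrite("pics/z.png",(255*np.clip(np.hstack([d,c])/255,0,1)**.6).astype(np.uint8))
print(ctrl.state()["contact_force"])
E
```

```text
[ 0.24803529  0.47122901 -0.64832925]
```

View pics/z.png

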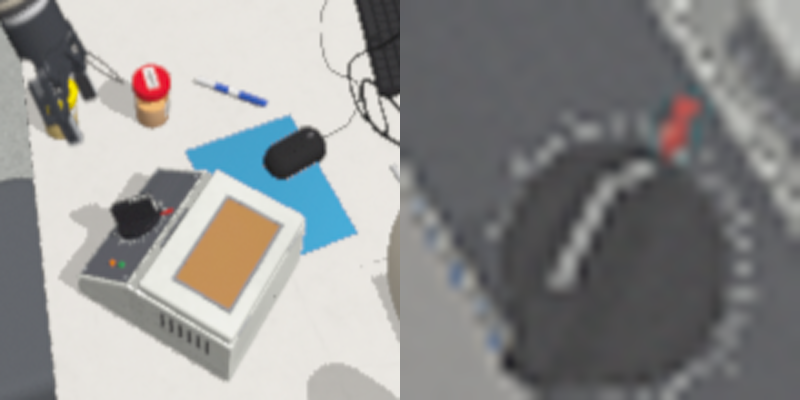

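The lid is closed and the jars are untouched. The pointer line's end at (655,162) runs on to the red mark's inner end at (668,148), with the gripper clear, so I am handing in.

```bash
python3 -c "
from bench import ctrl
print(ctrl.job_done())"
```

```text
the job is handed in; nothing more can be done
None
```

I closed the lid fully, then turned the knob until its pointer met the red mark, to within about 0.03 rad as measured in the images. The gripper is open and clear, neither jar nor the timer was touched, and the job was handed in at about 21 s; no verdict was returned.

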